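Square a bound book into the corner stop

ROBOT

A 7-joint arm with a two-finger parallel gripper is mounted at the origin on the work surface. World frame = base frame: x ahead of the robot, y to its left, z up, the work surface at z = 0. Lengths are in m, angles in rad, forces in N, time in s.
With the tool pointing down it reaches from about 0.4 to 0.875 m from the base axis. Payload 19.3 kg.
Tool frame: the origin (TCP) lies at the very end of the fingers, on their centre line; the grasp point (between the pads) lies bot.grasp_offset behind it (bot.grasp_offset is the distance from the TCP to the grasp point, in m); z points along the fingers, y is the direction in which the jaws open and shut (so a half turn about z gives the same grasp; the last joint's range is limited). The gripper opens to 85 mm and grips with 20 to 120 N. Pads are 22 mm wide; open, the fingers measure 114 mm over their backs; the gripper's body (76 mm by 85 mm) begins 54 mm behind the grasp point. The pads swing forward as they close: fully open they stand 13 mm farther back than shut.
Start: joints at [1.271, 0.521, -0.036, 1.599, 0.021, 1.021, -0.113], TCP at [0.142, -0.609, 0.231] pointing down, gripper open.
Joint ranges: [-2.91, 2.91], [-0.3, 2.13], [-1.5, 1.42], [0.17, 2.43], [-1.26, 4.41], [0.16, 1.93], [-2.52, 2.52]. Speed limits (rad/s): [1.89, 1.89, 2.39, 2.39, 3.01, 3.01, 3.01].

INTERFACE

Orientations are given as [roll, pitch, yaw] about the fixed x, y, z axes, in that order (R = Rz(yaw) Ry(pitch) Rx(roll)).
In Python, from workcell import bot gives the robot as it stands. The module is installed in compiled form; this text tells all that it offers.
- The arm moves only by the shell command python3 -m handwheel 'ROWS' [OPENING] [FORCE]. ROWS is JSON, a list of rows, each a list of 6 numbers: the shift along the tool's x, y, z as a fraction of full scale, then the turn, a rotation vector about the tool's x, y, z as a fraction of full scale. In form: [[x, y, z, rx, ry, rz], ...]. A call has 1 to 8 rows; each row shifts and turns the commanded pose from where the row before left it, along the tool's axes as they then stand; what a row does not reach is not made up. Full scale, the value 1, is 0.025 m for a shift and 360 degrees for a turn. A row lasts 1/8 s, in which the tool goes at most 62.5 mm and 10.7 degrees, less where a joint would pass 70% of its speed; a pose out of reach is approached as far as the arm can. A call with a number of a shift or a turn outside -1 to 1 is refused whole. A call with a gripper value outside its range is refused whole. OPENING is the closure, from -1 (fully open) to 1 (shut), set as the call begins (- or left out, the last holds). The fingers move at their own pace and stop on an object; FORCE is the grip in N (left out, the last holds). Time passes only in rows, so rows that do not move let the fingers close. It gives the time, the measured TCP pose, the force and the opening at its end, in the units of the state.
- bot.observe(): the state, without advancing time (a new reading comes with each control period).
- bot.grab_frame(name): name is "scene" or "top" or "wrist"; returns a dict with "pixels" (420x560x3 uint8, blue, green, red), "vertical_fov" (degrees; the focal length in pixels is half the picture's height over the tangent of half this angle, whatever the lens; pixels are square), "cx", "cy" (the principal point, pixels), "R" (3x3) and "t" (3): a world point X has camera coordinates R X + t. Camera axes: x right, y down, z forward; pixel columns grow to the right and rows downward; lengths in m; the calibration is good to about 2 mm. The wrist camera is an equidistant fisheye: a pixel r from the principal point sees the ray r / f radians off the axis. A picture is of the moment at which its call begins. There is no depth.
- bot.job_done(): hands the job in, once; it reports no verdict.
Trained networks look in a picture, given as the dict that the camera call returned (one of the last four; its "shot" number tells which), for a name from the list of things; names that differ only in an ending like _2 or _b are one class to them, and where a whole thing is asked for, a point or a joint stands for the part that bears it (a point fixed in the world has none). Each returns a list of dicts, best first, with "score" (0 to 1); they miss things now and then, are a little off and sometimes report something else, mostly with a low value. They report only what shows in the picture. A call takes as long as a camera call. They do not tell look-alikes from the thing itself.
- bot.trace(picture, thing): "region" (420x560 bool, what is visible of it) and "point" ([column, row] in pixels, amid what is visible of it).
The state is a dict: "clock": time; "qpos": joint angles; "qd": joint speeds; "joint_efforts": joint torques, N m; "position": TCP position; "tool_rot": TCP orientation; "force": force on the tool from outside, world axes, zero at the start; "moment": the same for the moment, N m; "grip_width": finger opening in m.
Only numpy, scipy, OpenCV 4.12 (cv2) and the standard library are available. Lean on these libraries where they do the work, as an engineer would, in place of code of your own. Each camera call takes 0.05 s, during which the arm holds its last target.

TASK

Push the big maroon book along the bench with the fingers until it sits snugly in the corner of the L-shaped wooden stop: its ribbed spine flat along the long bar and its left end (seen from the robot) touching the short bar. Only slide it on the bench, do not pick it up or tip it, leave the weight, the jar and the little book where they are, and finish with the hand clear of everything.

Things in the scene. Friction and masses are not known exactly. Their poses are not given: they have to be found in the camera images.
- stop: Fixed L-shaped stop of beech bars, 22 mm wide, 25 mm high. Origin: the inside corner, at bench height. The long bar runs from it 340 mm along the stop's -y; its inner face (plane x = 0 of the stop) looks along -x, roughly to the robot. The short bar runs 160 mm along -x; its inner face (plane y = 0) looks along -y. World yaw -0.1 to 0.25 rad.
- book: Big maroon rigid book lying flat, 110 (own x) by 160 (own y) by 32 mm thick, 0.28 to 0.48 kg. Origin: centre of its underside. Ribbed spine at +x, roughly facing the long bar (yaw within 0.35 rad of the stop's). Seated, its origin is at (-55, -80) mm in the stop's frame, yaw equal. It starts on the stop's -x, -y side, 55 to 115 mm short of that in each direction.
- spine_left (a point): Bottom corner of the big book at its spine and left end: (+55, +80, 0) mm in the book's frame. It belongs in the inside corner of the stop.
- spine_right (a point): Bottom corner of the big book at its spine and right end: (+55, -80, 0) mm in the book's frame. Sliding the book takes a few N, but the force can jump to about 15 N as it is first struck; the stop bears a push of 25 N.
- fore_left (a point): Bottom corner of the big book at its fore edge and left end: (-55, +80, 0) mm in the book's frame.
- weight: Bystander: loose round steel weight with a knob, 54 mm across, 62 mm high, 0.7 kg. Origin: centre of its underside. Leave it.
- jar: Bystander: loose white plastic jar with a blue lid, 60 mm across, 65 mm high. Origin: centre of its underside. Leave it.
- pocket_book: Bystander: small loose grey-brown book lying flat, 70 by 100 by 20 mm. Origin: centre of its underside. Leave it. The three bystanders swap among three spots: beyond the long bar, left of the short bar, and well to the right of the big book.
Not all that is in view belongs to the job. Leave any orange or pink look-alike of the book alone.

How it is judged:
By the outcome, as a careful person would: the job done as asked, in the order asked, and still so for the second after the job is handed in, with the robot touching nothing.
It also fails if it takes over 58 s, if anything falls off the work surface, if the arm or the gripper's body presses on something with over 40 N, if the wrist force passes 120 N, or if a joint passes its speed limit or range.

## Working session

There is one attempt and no reset: what is moved stays moved. The work goes in short steps, Python scripts to look and compute and a shell command to move; the robot and the scene stay as the last step left them, time stands still between calls to the robot, and variables do not carry over. Pictures are saved under pics/ and viewed, and the job is handed in when it is done.

```bash
mkdir -p pics; python3 - <<'E'
from workcell import bot
import cv2
s=bot.observe()
print({k:(v if not hasattr(v,'round') else v.round(3)) for k,v in s.items()}, bot.grasp_offset)
for n in ("scene","top"):
    p=bot.grab_frame(n); cv2.imwrite(f"pics/{n}0.png",p["pixels"]); print(n,p["vertical_fov"],p["cx"],p["cy"],p["R"],p["t"])
E
```

```text
{'clock': 0.0, 'qpos': array([ 1.271,  0.522, -0.036,  1.6  ,  0.021,  1.021, -0.113]), 'qd': array([-0.001,  0.001, -0.   , -0.   , -0.001, -0.001, -0.002]), 'joint_efforts': array([ 0.0000e+00, -9.2710e+01,  1.9800e+00, -3.6993e+01,  1.8000e-02,
        8.0000e-03,  0.0000e+00]), 'position': array([ 0.142, -0.608,  0.231]), 'tool_rot': array([-3.14,  0.  ,  0.23]), 'force': array([ 0.468,  0.656, -0.395]), 'moment': array([0.013, 0.009, 0.022]), 'grip_width': 0.08516287654228936} 0.0187
scene 57.0164218196086 276.5488140742234 212.08197343326384 [[ 0.16213155  0.9866746   0.01365966]
 [ 0.82741644 -0.12839326 -0.54671492]
 [-0.53767592  0.09994196 -0.83720739]] [-0.04346629 -0.44125414  1.2474674 ]
top 56.36091311927483 281.8992424055345 207.83571029487024 [[ 0.01725045 -0.99968319  0.01832872]
 [-0.98780955 -0.01987629 -0.15439308]
 [ 0.15470847 -0.01544194 -0.98783948]] [-0.0594601   0.52418179  0.87755893]
```

View pics/scene0.png

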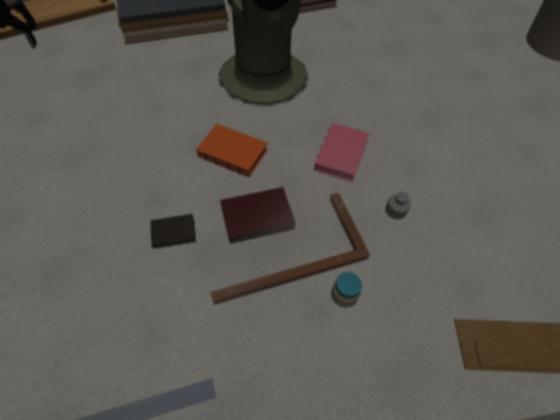

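View pics/top0.png

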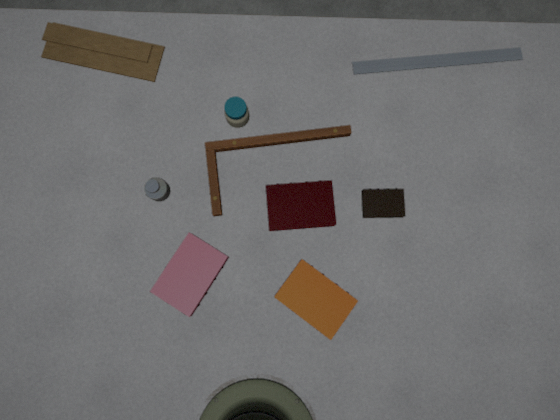

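The maroon book is at about (301,205) in top and (257,214) in scene. The orange one (316,299) and the pink one (190,275) are look-alikes to leave alone. Next I'll fit the book and stop poses by silhouette in both views.

```bash
cat > h.py <<'E'
from workcell import bot
import numpy as np, cv2
from scipy.optimize import minimize
def proj(p,X):
    f=210/np.tan(np.radians(p["vertical_fov"]/2)); c=np.asarray(X)@np.array(p["R"]).T+np.array(p["t"])
    return c[:,:2]/c[:,2:]*f+[p["cx"],p["cy"]]
def box(pose,x0,x1,y0,y1,z1):
    x,y,a=pose; P=np.array([[u,v,w] for u in(x0,x1) for v in(y0,y1) for w in(0,z1)])
    c,s=np.cos(a),np.sin(a)
    return np.c_[x+c*P[:,0]-s*P[:,1], y+s*P[:,0]+c*P[:,1],P[:,2]]
BOXES={"book":[(-.055,.055,-.08,.08,.032)],"stop":[(0,.022,-.34,.022,.025),(-.16,0,0,.022,.025)],"pocket_book":[(-.035,.035,-.05,.05,.02)]}
S=4
def model(p,pose,thing):
    m=np.zeros((420*S,560*S),np.uint8)
    for b in BOXES[thing]:
        h=cv2.convexHull((proj(p,box(pose,*b))*S+S/2-.5).astype(np.float32)).astype(np.int32)
        cv2.fillConvexPoly(m,h,1)
    return m
def fit(views,thing,init):
    big=[(p,cv2.resize(cv2.GaussianBlur(r.astype(np.float32),(0,0),.6),None,fx=S,fy=S,interpolation=cv2.INTER_LINEAR)>.5) for p,r in views]
    def cost(v,used=big):
        t=0
        for p,r in used:
            m=model(p,v,thing)>0; t+=1-(m&r).sum()/((m|r).sum()+1)
        return t/len(used)
    def run(used):
        best=None
        for da in (0,.12,-.12):
            i=np.array(init)+[0,0,da]
            q=minimize(cost,i,args=(used,),method="Nelder-Mead",options=dict(initial_simplex=[i,i+[.015,0,0],i+[0,.015,0],i+[0,0,.08]],xatol=1e-4,fatol=1e-5))
            if best is None or q.fun<best.fun: best=q
        return best
    return [run([b]) for b in big]+[run(big)]
def pix2w(p,uv,z):
    f=210/np.tan(np.radians(p["vertical_fov"]/2)); R=np.array(p["R"]);d=R.T@np.array([(uv[0]-p["cx"])/f,(uv[1]-p["cy"])/f,1]);C=-R.T@np.array(p["t"])
    return C+d*(z-C[2])/d[2]
def rel(stop,b):
    c,s=np.cos(stop[2]),np.sin(stop[2]); d=np.array(b[:2])-stop[:2]
    return np.array([c*d[0]+s*d[1],-s*d[0]+c*d[1],b[2]-stop[2]])
E
cat > m.py <<'E'
import sys
from h import *
n=sys.argv[1]
P=[bot.grab_frame(x) for x in("top","scene")]
res={}
for th in sys.argv[2:]:
    V=[]
    for p in P:
        L=bot.trace(p,th); print(th,[(round(l["score"],2),np.round(l["point"]).tolist(),int(l["region"].sum())) for l in L])
        if th=="book":
            # choose dark maroon
            def dark(l): 
                return p["pixels"][l["region"]].mean()
            L=sorted([l for l in L if l["score"]>.2],key=dark)
        V.append((p,L[0]["region"]))
    if th in("weight","jar"):
        print([pix2w(p,L2,.03).round(3) for p,L2 in [(p,bot.trace(p,th)[0]["point"]) for p in P]]);continue
    u,v=[a.mean() for a in np.nonzero(V[0][1])[::-1]]
    i=pix2w(P[0],(u,v),.02)
    if th=="stop": i=i+[.06,.12,0]
    r=fit(V,th,[i[0],i[1],.1])
    for q in r: print(th,q.x.round(4),round(q.fun,3))
    res[th]=r[-1].x
    for k,p in enumerate(P):
        m=cv2.resize(model(p,r[-1].x,th),(560,420),interpolation=cv2.INTER_AREA)
        c,_=cv2.findContours(m,cv2.RETR_EXTERNAL,cv2.CHAIN_APPROX_NONE); 
        p.setdefault("ov",p["pixels"].copy()); cv2.drawContours(p["ov"],c,-1,(0,255,0),1)
if "stop" in res: np.save("stop.npy",res["stop"])
if "book" in res: print("rel",rel(np.load("stop.npy"),res["book"]).round(4)); np.save("book.npy",res["book"])
cv2.imwrite(f"pics/{n}.png",np.hstack([cv2.resize(p["ov"][70:320,130:420] ,None,fx=1.35,fy=1.35) for p in P]))
E
python3 m.py fit0 stop book pocket_book weight jar
```

```text
stop [(0.71, [248.0, 140.0], 2454), (0.51, [156.0, 192.0], 475)]
stop [(0.55, [314.0, 268.0], 3059)]
stop [0.6694 0.1188 0.1501] 0.064
stop [0.6695 0.1198 0.1485] 0.052
stop [0.6695 0.1194 0.1496] 0.06
book [(0.92, [317.0, 300.0], 3374), (0.78, [191.0, 274.0], 3387), (0.69, [298.0, 205.0], 3132)]
book [(0.98, [231.0, 148.0], 2240), (0.76, [339.0, 152.0], 2057), (0.57, [256.0, 215.0], 3025)]
book [ 0.536  -0.0927  0.092 ] 0.024
book [ 0.5359 -0.0931  0.0952] 0.025
book [ 0.5361 -0.0926  0.098 ] 0.025
pocket_book [(0.58, [382.0, 203.0], 1220)]
pocket_book [(0.95, [174.0, 234.0], 1247)]
pocket_book [ 0.5476 -0.2965  0.0338] 0.057
pocket_book [ 0.5482 -0.2944  0.0441] 0.063
pocket_book [ 0.5477 -0.2953  0.0384] 0.066
weight [(0.69, [157.0, 192.0], 474)]
weight [(0.81, [396.0, 207.0], 525), (0.17, [172.0, 232.0], 1214)]
[array([0.558, 0.247, 0.03 ]), array([0.575, 0.244, 0.03 ])]
jar []Traceback (most recent call last):
  File "m.py", line 15, in <module>
    V.append((p,L[0]["region"]))
                ~^^^
IndexError: list index out of range
```

```bash
sed -i 's/        V.append((p,L\[0\]/        if not L: continue\n        V.append((p,L[0]/; s/for p in P\]\]);continue/for p in P if bot.trace(p,th)]]);continue/' m.py; python3 m.py fit0 stop book jar
```

```text
stop [(0.97, [247.0, 142.0], 2522)]
stop [(0.6, [317.0, 268.0], 2927)]
stop [0.6697 0.1184 0.1467] 0.07
stop [0.6684 0.1192 0.1513] 0.054
stop [0.6696 0.1189 0.146 ] 0.064
book [(0.78, [299.0, 206.0], 3130), (0.73, [190.0, 274.0], 3342), (0.64, [318.0, 302.0], 3442)]
book [(0.87, [339.0, 152.0], 2108), (0.73, [257.0, 216.0], 2878), (0.61, [230.0, 149.0], 2273)]
book [ 0.5366 -0.0927  0.0922] 0.024
book [ 0.5358 -0.0931  0.1088] 0.062
book [ 0.5366 -0.0926  0.0928] 0.044
jar [(0.91, [235.0, 110.0], 628)]
jar [(0.6, [348.0, 292.0], 846)]
[array([0.768, 0.069, 0.03 ]), array([0.768, 0.069, 0.03 ])]
rel [-0.1624 -0.1899 -0.0532]
```

```bash
python3 -m handwheel '[[1,-1,0,0,0,0],[1,-1,0,0,0,0],[1,-1,0,0,0,0],[1,-1,0,0,0,0],[1,-1,0,0,0,0],[1,-1,0,0,0,0],[1,-1,0,0,0,0],[1,-1,0,0,0,0]]' 0 20
```

```text
clock: 2.35
position: [0.2921, -0.3673, 0.2315]
tool_rot: [3.141, -0.0, 0.23]
force: [-0.2, -0.3, 0.0]
grip_width: 0.0428
```

View pics/fit0.png

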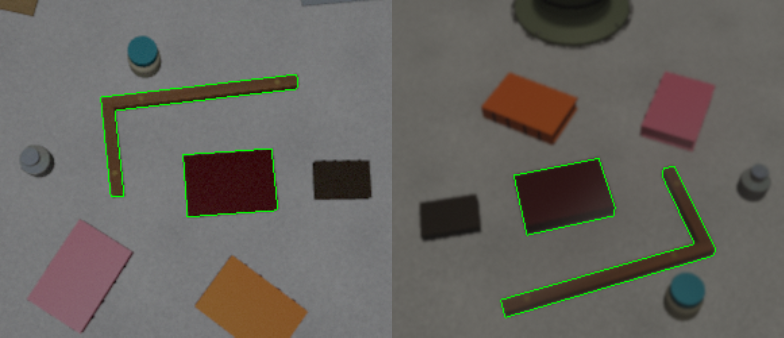

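The overlay puts the outlines on the stop and the maroon book (top (301,205)). The orange (316,299) and pink (190,275) books are the wrong colour, so maroon is the one meant. The pose is plausible: about 108 mm short in x and 110 mm short in y.

```bash
python3 -m handwheel '[[1,-1,0,0,0,0],[1,-1,0,0,0,0],[1,-1,0,0,0,0],[1,-1,0,0,0,0],[1,-1,0,0,0,0],[1,-1,0,0,0,0],[1,-1,0,0,0,0],[1,-1,0,0,0,0.0127]]'; python3 -m handwheel '[[0.6,-0.6,0.2,0,0,0],[0,0,1,0,0,0],[0,0,1,0,0,0],[0,0,1,0,0,0],[0,0,1,0,0,0],[0,0,0,0,0,0]]'; python3 - <<'E'
from h import *
s=bot.observe(); print(s["position"],s["tool_rot"],rel(np.load("stop.npy"),[*s["position"][:2],s["tool_rot"][2]]))
E
```

```text
clock: 3.35
position: [0.4413, -0.127, 0.2315]
tool_rot: [3.141, -0.0, 0.148]
force: [-0.1, -0.8, 0.1]
grip_width: 0.0428
clock: 4.1
position: [0.4525, -0.1107, 0.1253]
tool_rot: [-3.141, 0.002, 0.15]
force: [0.2, 0.1, 0.7]
grip_width: 0.0428
[ 0.45253489 -0.11069389  0.12531671] [-3.14064335e+00  2.44907830e-03  1.50237569e-01] [-0.24815547 -0.19556456  0.00419433]
```

```bash
python3 -m handwheel '[[0,-0.2,1,0,0,0],[0,0,1,0,0,0],[0,0,1,0,0,0],[0,0,1,0,0,0],[0,0,0.4,0,0,0],[0,0,0.2,0,0,0],[0,0,0,0,0,0]]'; python3 - <<'E'
from h import *
s=bot.observe(); print(rel(np.load("stop.npy"),[*s["position"][:2],s["tool_rot"][2]]))
p=bot.grab_frame("scene"); cv2.imwrite("pics/s1.png",cv2.resize(p["pixels"][90:310,130:420],None,fx=2.5,fy=2.5))
E
```

```text
clock: 4.97
position: [0.4529, -0.106, 0.0118]
tool_rot: [3.141, -0.001, 0.15]
force: [-0.1, -0.7, -0.0]
grip_width: 0.0426
[-0.24709583 -0.1910244   0.00380295]
```

View pics/s1.png

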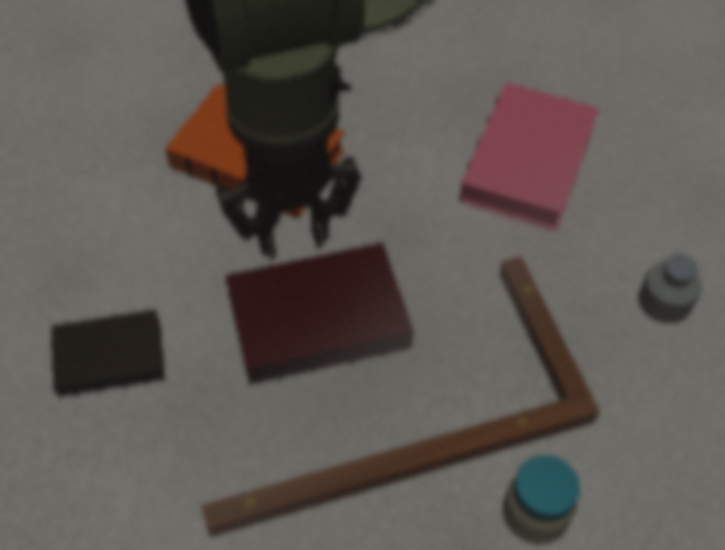

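The fingers are behind the fore edge (about (290,245) in the crop) and clear of the orange book. Starting the x push slowly.

```bash
python3 -m handwheel '[[0.15,0,0,0,0,0],[0.15,0,0,0,0,0],[0.1,0,0,0,0,0],[0.08,0,0,0,0,0],[0.08,0,0,0,0,0],[0.08,0,0,0,0,0],[0.08,0,0,0,0,0],[0.08,0,0,0,0,0]]';python3 -m handwheel '[[0.1,0,0,0,0,0],[0.1,0,0,0,0,0],[0.1,0,0,0,0,0],[0.1,0,0,0,0,0],[0.15,0,0,0,0,0],[0.15,0,0,0,0,0],[0.15,0,0,0,0,0],[0.15,0,0,0,0,0]]'; python3 m.py fit1 book
```

```text
clock: 6.02
position: [0.472, -0.1031, 0.0112]
tool_rot: [3.142, 0.001, 0.15]
force: [-3.3, -1.4, 2.2]
grip_width: 0.0427
clock: 7.02
position: [0.4973, -0.0992, 0.0113]
tool_rot: [-3.142, 0.0, 0.15]
force: [-1.1, 0.1, 0.4]
grip_width: 0.0427
book [(0.74, [269.0, 195.0], 525), (0.74, [190.0, 274.0], 3355)]
book [(0.77, [260.0, 226.0], 3184), (0.74, [340.0, 152.0], 2022), (0.67, [213.0, 149.0], 881)]
book [ 0.5523 -0.02    0.1504] 0.835
book [ 0.5638 -0.0856  0.1498] 0.023
book [ 0.5637 -0.0856  0.15  ] 0.43
rel [-0.1345 -0.1869  0.004 ]
```

View pics/fit1.png

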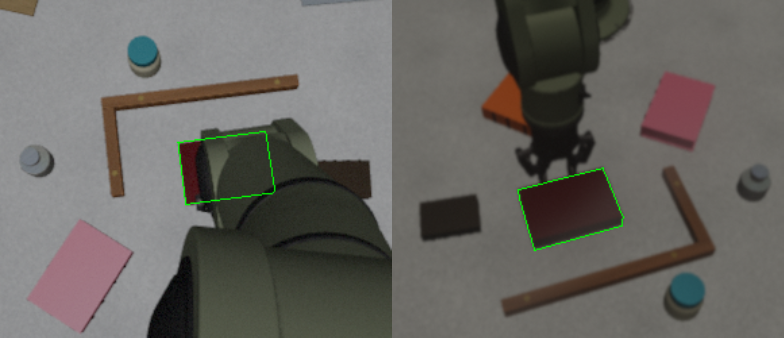

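The book is now square with the stop, with about 79 mm left in x.

```bash
python3 -m handwheel '[[0.15,0,0,0,0,0],[0.15,0,0,0,0,0],[0.2,0,0,0,0,0],[0.2,0,0,0,0,0],[0.2,0,0,0,0,0],[0.2,0,0,0,0,0],[0.2,0,0,0,0,0],[0.2,0,0,0,0,0]]';python3 -m handwheel '[[0.2,0,0,0,0,0],[0.2,0,0,0,0,0],[0.2,0,0,0,0,0],[0.2,0,0,0,0,0],[0.15,0,0,0,0,0],[0.1,0,0,0,0,0],[0.1,0,0,0,0,0],[0.05,0,0,0,0,0]]'; python3 m.py fit2 book; python3 -c "
from h import *
s=bot.observe(); print(rel(np.load('stop.npy'),[*s['position'][:2],s['tool_rot'][2]]))"
```

```text
clock: 8.22
position: [0.5345, -0.0936, 0.0113]
tool_rot: [-3.142, 0.0, 0.15]
force: [-3.9, -1.5, 2.6]
grip_width: 0.0426
clock: 9.22
position: [0.564, -0.0891, 0.0113]
tool_rot: [-3.142, -0.0, 0.15]
force: [-3.8, -0.8, 2.1]
grip_width: 0.0426
book [(0.61, [263.0, 172.0], 492), (0.59, [191.0, 274.0], 3450), (0.57, [403.0, 194.0], 66)]
book [(0.92, [213.0, 153.0], 798), (0.73, [341.0, 150.0], 2147), (0.72, [270.0, 248.0], 3488)]
book [ 0.62   -0.0095  0.3   ] 0.844
book [ 0.6297 -0.0755  0.1537] 0.018
book [ 0.63   -0.0754  0.1505] 0.432
rel [-0.0674 -0.1864  0.0045]
[-0.13466909 -0.19045399  0.00392037]
```

View pics/fit2.png

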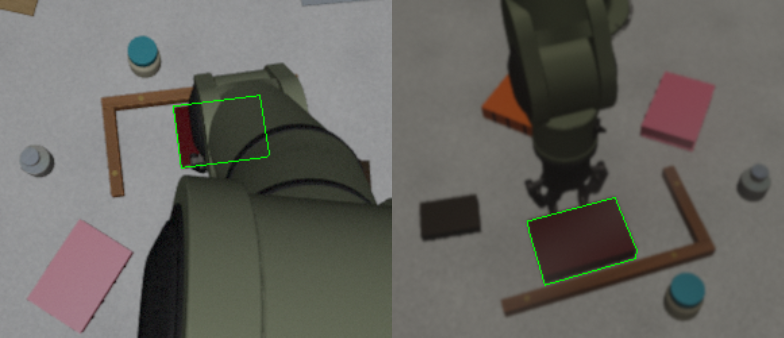

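```bash
python3 -m handwheel '[[0.06,0,0,0,0,0],[0.06,0,0,0,0,0],[0.06,0,0,0,0,0],[0.05,0,0,0,0,0],[0.05,0,0,0,0,0],[0.05,0,0,0,0,0],[0.04,0,0,0,0,0],[0.03,0,0,0,0,0]]';python3 -m handwheel '[[0.02,0,0,0,0,0],[0.02,0,0,0,0,0]]';python3 -m handwheel '[[0.02,0,0,0,0,0],[0.02,0,0,0,0,0]]'
```

```text
clock: 10.42
position: [0.5738, -0.0877, 0.0113]
tool_rot: [3.142, 0.0, 0.15]
force: [-4.1, 0.2, 3.2]
grip_width: 0.0429
clock: 10.68
position: [0.5747, -0.0875, 0.0113]
tool_rot: [-3.142, 0.0, 0.15]
force: [-3.3, -0.3, 3.2]
grip_width: 0.0425
clock: 10.92
position: [0.5757, -0.0874, 0.0113]
tool_rot: [3.142, -0.0, 0.15]
force: [-4.2, -0.4, 2.8]
grip_width: 0.0427
```

```bash
python3 -m handwheel '[[0.015,0,0,0,0,0],[0.015,0,0,0,0,0]]';python3 -m handwheel '[[0.01,0,0,0,0,0],[0.01,0,0,0,0,0]]'; python3 m.py fit3 book
```

```text
clock: 11.18
position: [0.5764, -0.0873, 0.0113]
tool_rot: [-3.142, 0.0, 0.15]
force: [-3.0, -0.4, 2.3]
grip_width: 0.0428
clock: 11.42
position: [0.5767, -0.0872, 0.0113]
tool_rot: [-3.142, 0.0, 0.15]
force: [-6.0, -0.6, 5.1]
grip_width: 0.0426
book [(0.81, [191.0, 275.0], 3387), (0.72, [260.0, 165.0], 519)]
book [(0.94, [212.0, 150.0], 833), (0.89, [340.0, 151.0], 2132), (0.71, [269.0, 249.0], 3239)]
book [ 0.6374 -0.0218  0.3257] 0.834
book [ 0.6346 -0.075   0.1499] 0.088
book [ 0.6394 -0.074   0.1458] 0.464
rel [-0.0579 -0.1865 -0.0002]
```

```bash
python3 -m handwheel '[[0.01,0,0,0,0,0]]';python3 -m handwheel '[[0.01,0,0,0,0,0],[0,0,0,0,0,0]]';python3 -c "
from h import *
s=bot.observe(); print(rel(np.load('stop.npy'),[*s['position'][:2],s['tool_rot'][2]]))"
```

```text
clock: 11.75
position: [0.5767, -0.0872, 0.0113]
tool_rot: [-3.142, 0.001, 0.15]
force: [-7.6, -0.7, 6.9]
grip_width: 0.0427
clock: 12.0
position: [0.5767, -0.0872, 0.0113]
tool_rot: [-3.142, 0.001, 0.15]
force: [-7.3, -1.1, 7.8]
grip_width: 0.0426
[-0.12184026 -0.19036815  0.00391683]
```

The book is against the long bar: position stalled at u = -0.122 as predicted, with force at 7 N and rising. I'll back off, lift and move round to the right end.

```bash
python3 -m handwheel '[[-0.2,0,0,0,0,0],[-0.7,0,0,0,0,0],[0,0,-1,0,0,0],[0,0,-1,0,0,0],[0,0,-1,0,0,0],[0,0,-0.4,0,0,0],[0.9,0.9,0,0,0,0],[0.9,0.9,0,0,0,0]]';python3 -m handwheel '[[0.9,0.9,0,0,0,0],[0.9,0.9,0,0,0,0],[0,0.9,0,0,0,0],[0,0,0,0,0,0]]'; python3 -c "
from h import *
s=bot.observe(); print(s['qpos'].round(3),rel(np.load('stop.npy'),[*s['position'][:2],s['tool_rot'][2]]))"; python3 m.py fit4 book
```

```text
clock: 13.0
position: [0.6071, -0.1286, 0.0961]
tool_rot: [3.142, -0.0, 0.15]
force: [-0.5, -0.1, 0.3]
grip_width: 0.043
clock: 13.5
position: [0.66, -0.1906, 0.0954]
tool_rot: [3.141, 0.001, 0.147]
force: [0.0, -0.7, -0.0]
grip_width: 0.0427
[ 0.329  0.775 -0.22   1.513  0.201  0.876 -1.382] [-0.05448348 -0.30483133  0.00139078]
book [(0.98, [192.0, 274.0], 3475), (0.81, [292.0, 165.0], 3055)]
book [(0.83, [249.0, 155.0], 967), (0.82, [271.0, 251.0], 3227)]
book [ 0.6414 -0.0741  0.1591] 0.028
book [ 0.6339 -0.0745  0.1365] 0.093
book [ 0.6412 -0.0741  0.1476] 0.064
rel [-0.0562 -0.1869  0.0015]
```

View pics/fit4.png

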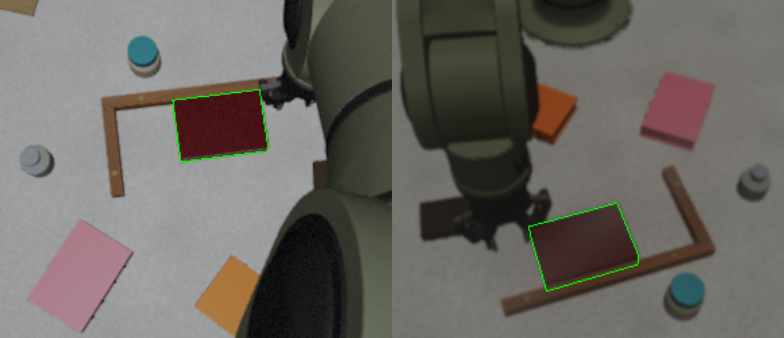

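```bash
python3 -m handwheel '[[0,0,0,0,0,-0.0278],[0,0,0,0,0,-0.0278],[0,0,0,0,0,-0.0278],[0,0,0,0,0,-0.0278],[0,0,0,0,0,-0.0278],[0,0,0,0,0,-0.0278],[0,0,0,0,0,-0.0278],[0,0,0,0,0,-0.0278]]';python3 -m handwheel '[[0,0,0,0,0,-0.0276],[0,0,0,0,0,0],[0,0,0,0,0,0]]'; python3 -c "
from h import *
s=bot.observe(); print(s['qpos'].round(3),rel(np.load('stop.npy'),[*s['position'][:2],s['tool_rot'][2]]))"
```

```text
clock: 14.7
position: [0.6609, -0.1875, 0.0965]
tool_rot: [3.141, -0.0, 1.554]
force: [0.1, 0.4, -0.2]
grip_width: 0.043
clock: 15.08
position: [0.6609, -0.1879, 0.0964]
tool_rot: [-3.142, -0.0, 1.717]
force: [-0.9, 0.5, 1.3]
grip_width: 0.0428
[ 0.55   0.835 -0.602  1.499  0.532  0.975 -0.055] [-0.05327454 -0.30231423  1.57109013]
```

```bash
python3 -m handwheel '[[0,0,0.9,0,0,0],[0,0,0.9,0,0,0],[0,0,0.9,0,0,0],[0,0,0.5,0,0,0],[0,0,0.2,0,0,0],[0,0,0,0,0,0]]'; python3 - <<'E'
from h import *
s=bot.observe(); print(rel(np.load("stop.npy"),[*s["position"][:2],s["tool_rot"][2]]))
p=bot.grab_frame("scene"); cv2.imwrite("pics/s5.png",cv2.resize(p["pixels"][90:310,130:420],None,fx=2.5,fy=2.5))
E
```

```text
clock: 15.82
position: [0.6611, -0.1882, 0.0113]
tool_rot: [3.141, -0.0, 1.721]
force: [0.5, -0.5, 0.1]
grip_width: 0.0429
[-0.05310552 -0.30259527  1.57462828]
```

View pics/s5.png

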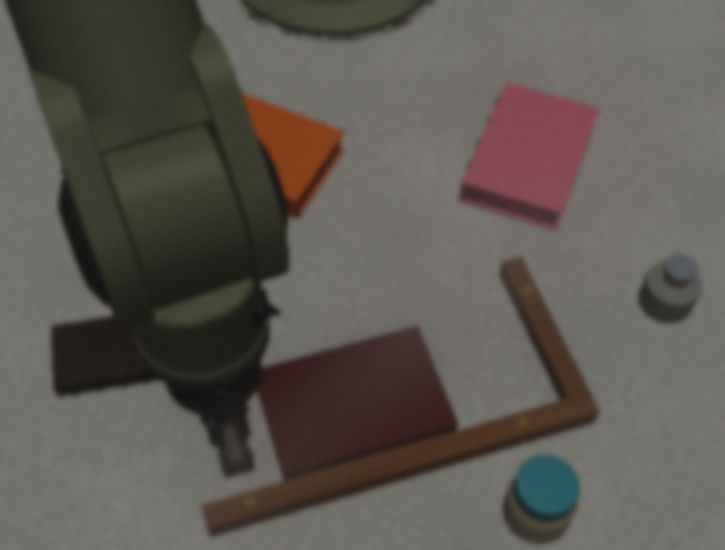

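The fingers (crop (235,455)) are down at the right end, clear of the bar and the pocket book. Starting the y push.

```bash
python3 -m handwheel '[[0.2,0,0,0,0,0],[0.2,0,0,0,0,0],[0.15,0,0,0,0,0],[0.08,0,0,0,0,0],[0.08,0,0,0,0,0],[0.08,0,0,0,0,0],[0.08,0,0,0,0,0],[0.08,0,0,0,0,0]]';python3 -m handwheel '[[0.1,0,0,0,0,0],[0.1,0,0,0,0,0],[0.1,0,0,0,0,0],[0.1,0,0,0,0,0],[0.15,0,0,0,0,0],[0.15,0,0,0,0,0],[0.15,0,0,0,0,0],[0.15,0,0,0,0,0]]'; python3 -c "
from h import *
s=bot.observe(); print(rel(np.load('stop.npy'),[*s['position'][:2],s['tool_rot'][2]]))";python3 m.py fit6 book
```

```text
clock: 16.88
position: [0.6574, -0.1647, 0.0113]
tool_rot: [3.142, -0.0, 1.721]
force: [-0.1, -0.2, -0.3]
grip_width: 0.043
clock: 17.88
position: [0.6536, -0.1397, 0.0113]
tool_rot: [-3.142, -0.0, 1.721]
force: [1.0, -1.3, -0.5]
grip_width: 0.0428
[-0.05343559 -0.25356895  1.57480596]
book [(0.79, [315.0, 302.0], 3304), (0.67, [278.0, 164.0], 2967), (0.65, [192.0, 275.0], 3560)]
book [(0.95, [340.0, 149.0], 2155), (0.67, [284.0, 250.0], 2875)]
book [ 0.6383 -0.0507  0.1591] 0.063
book [ 0.6328 -0.0462  0.0827] 0.18
book [ 0.6377 -0.0498  0.1688] 0.129
rel [-0.0561 -0.1622  0.0228]
```

View pics/fit6.png

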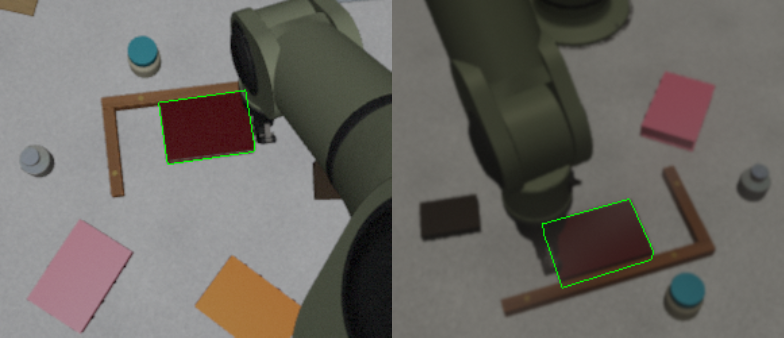

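```bash
python3 -m handwheel '[[0.15,0,0,0,0,0],[0.15,0,0,0,0,0],[0.2,0,0,0,0,0],[0.2,0,0,0,0,0],[0.2,0,0,0,0,0],[0.2,0,0,0,0,0],[0.2,0,0,0,0,0],[0.2,0,0,0,0,0]]';python3 -m handwheel '[[0.2,0,0,0,0,0],[0.2,0,0,0,0,0],[0.2,0,0,0,0,0],[0.2,0,0,0,0,0],[0.15,0,0,0,0,0],[0.1,0,0,0,0,0],[0.1,0,0,0,0,0],[0.05,0,0,0,0,0]]';python3 -c "
from h import *
s=bot.observe(); print(rel(np.load('stop.npy'),[*s['position'][:2],s['tool_rot'][2]]))";python3 m.py fit7 book
```

```text
clock: 19.08
position: [0.6481, -0.1026, 0.0113]
tool_rot: [3.142, 0.0, 1.721]
force: [0.1, -1.2, -0.4]
grip_width: 0.0424
clock: 20.08
position: [0.6436, -0.0732, 0.0113]
tool_rot: [3.142, 0.0, 1.721]
force: [-0.3, -1.3, 0.7]
grip_width: 0.0428
[-0.05369773 -0.18629821  1.57475415]
book [(0.88, [300.0, 289.0], 1521), (0.86, [252.0, 167.0], 2963), (0.56, [192.0, 275.0], 3512)]
book [(0.88, [342.0, 151.0], 2027), (0.76, [212.0, 151.0], 689), (0.6, [314.0, 242.0], 2691)]
book [0.6278 0.0177 0.1628] 0.077
book [0.622  0.0179 0.1235] 0.214
book [0.6274 0.0175 0.1524] 0.149
rel [-0.0565 -0.0942  0.0064]
```

View pics/fit7.png

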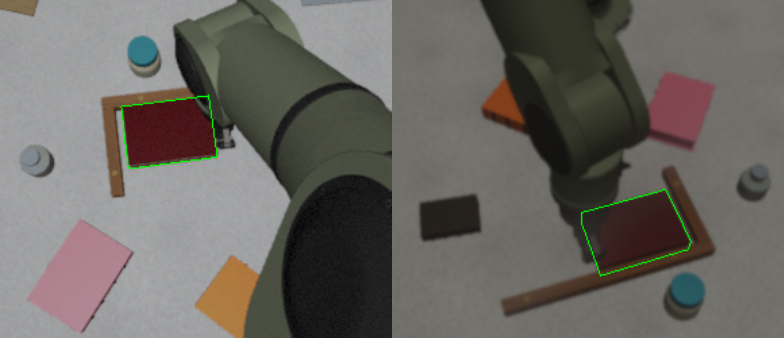

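```bash
python3 -m handwheel '[[0.06,0,0,0,0,0],[0.06,0,0,0,0,0],[0.06,0,0,0,0,0],[0.05,0,0,0,0,0],[0.05,0,0,0,0,0],[0.05,0,0,0,0,0],[0.04,0,0,0,0,0],[0.03,0,0,0,0,0]]';python3 -m handwheel '[[0.02,0,0,0,0,0],[0.02,0,0,0,0,0]]';python3 -m handwheel '[[0.02,0,0,0,0,0],[0.02,0,0,0,0,0]]'
```

```text
clock: 21.28
position: [0.6421, -0.0633, 0.0113]
tool_rot: [-3.142, -0.0, 1.721]
force: [0.0, -2.1, -0.5]
grip_width: 0.0427
clock: 21.52
position: [0.6419, -0.0624, 0.0113]
tool_rot: [-3.142, -0.0, 1.721]
force: [0.3, -1.7, -0.9]
grip_width: 0.0428
clock: 21.78
position: [0.6418, -0.0614, 0.0113]
tool_rot: [-3.142, -0.0, 1.721]
force: [0.2, -1.4, -0.9]
grip_width: 0.0427
```

```bash
python3 -m handwheel '[[0.015,0,0,0,0,0],[0.015,0,0,0,0,0]]';python3 -m handwheel '[[0.015,0,0,0,0,0],[0.015,0,0,0,0,0]]'; python3 -c "
from h import *
s=bot.observe(); print(rel(np.load('stop.npy'),[*s['position'][:2],s['tool_rot'][2]]))";python3 m.py fit8 book
```

```text
clock: 22.02
position: [0.6417, -0.0607, 0.0113]
tool_rot: [3.142, -0.0, 1.721]
force: [0.4, -1.3, -0.9]
grip_width: 0.0426
clock: 22.28
position: [0.6415, -0.0599, 0.0113]
tool_rot: [-3.142, -0.0, 1.721]
force: [0.6, -0.5, -0.7]
grip_width: 0.0426
[-0.05377442 -0.17285131  1.5747523 ]
book [(0.94, [190.0, 273.0], 3461), (0.75, [300.0, 287.0], 1187), (0.71, [244.0, 169.0], 2849)]
book [(0.97, [217.0, 151.0], 1107), (0.79, [319.0, 239.0], 2466), (0.67, [342.0, 148.0], 1770)]
book [0.6267 0.0303 0.1514] 0.1
book [0.6194 0.0307 0.1293] 0.273
book [0.6261 0.0309 0.1522] 0.191
rel [-0.0559 -0.0807  0.0061]
```

View pics/fit8.png

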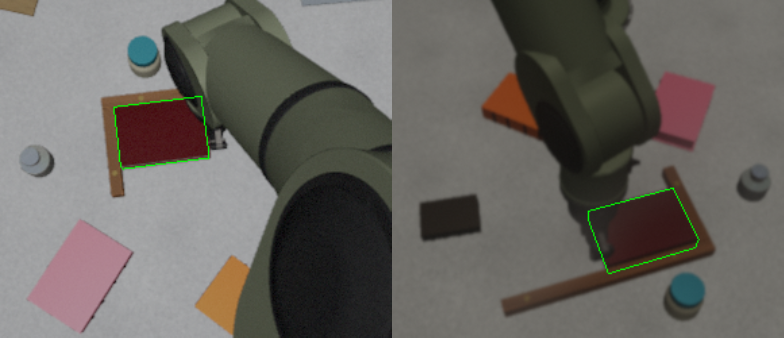

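```bash
python3 -m handwheel '[[0.015,0,0,0,0,0],[0.015,0,0,0,0,0]]';python3 -m handwheel '[[0.015,0,0,0,0,0],[0.015,0,0,0,0,0]]'
```

```text
clock: 22.72
position: [0.6415, -0.0593, 0.0113]
tool_rot: [3.142, 0.0, 1.721]
force: [0.5, -1.4, -0.4]
grip_width: 0.0426
clock: 22.98
position: [0.6414, -0.0585, 0.0113]
tool_rot: [3.142, 0.0, 1.721]
force: [0.4, -3.4, -0.0]
grip_width: 0.0427
```

```bash
python3 -m handwheel '[[0.015,0,0,0,0,0],[0.01,0,0,0,0,0]]'
```

```text
clock: 23.22
position: [0.6413, -0.0585, 0.0113]
tool_rot: [-3.141, 0.001, 1.72]
force: [0.6, -4.5, 0.4]
grip_width: 0.0427
```

```bash
python3 -m handwheel '[[0.02,0,0,0,0,0],[0.02,0,0,0,0,0]]'; python3 -m handwheel '[[0.02,0,0,0,0,0],[0,0,0,0,0,0]]'
```

```text
clock: 23.48
position: [0.6411, -0.0584, 0.0113]
tool_rot: [-3.141, 0.002, 1.72]
force: [0.3, -10.5, 1.7]
grip_width: 0.0429
clock: 23.72
position: [0.6411, -0.0585, 0.0113]
tool_rot: [-3.141, 0.002, 1.719]
force: [1.0, -11.4, 0.6]
grip_width: 0.0429
```

The short bar stalled it at 11 N. Backing off, lifting and looking.

```bash
python3 -m handwheel '[[-0.2,0,0,0,0,0],[-0.8,0,0,0,0,0],[-0.3,0,-0.5,0,0,0],[0,0,-1,0,0,0],[0,0,-1,0,0,0],[0,0,-1,0,0,0],[-1,-0.5,0,0,0,0],[-1,-1,0,0,0,0]]';  python3 -m handwheel '[[-1,-1,0,0,0,0.0278],[-0.5,-1,0,0,0,0.0278],[0,-1,0,0,0,0.0278],[0,-1,0,0,0,0.0278],[0,-1,0,0,0,0],[0,0,0,0,0,0]]'; python3 -c "
from h import *
s=bot.observe(); print(rel(np.load('stop.npy'),[*s['position'][:2],s['tool_rot'][2]]))
p=bot.grab_frame('wrist');cv2.imwrite('pics/w9.png',p['pixels'])";python3 m.py fit9 book stop
```

```text
clock: 24.72
position: [0.6166, -0.1442, 0.0999]
tool_rot: [3.14, 0.0, 1.721]
force: [-0.8, -0.7, -1.0]
grip_width: 0.0428
clock: 25.48
position: [0.5002, -0.1564, 0.0997]
tool_rot: [3.141, 0.0, 1.023]
force: [-0.1, 0.1, 0.2]
grip_width: 0.0427
[-0.20767118 -0.24771544  0.87691067]
book [(0.92, [247.0, 169.0], 3085), (0.78, [316.0, 300.0], 3367), (0.66, [192.0, 274.0], 3509)]
book [(0.87, [317.0, 238.0], 3121), (0.59, [341.0, 151.0], 2065)]
book [0.6255 0.0314 0.1512] 0.028
book [0.6193 0.03   0.1783] 0.085
book [0.6257 0.0312 0.1466] 0.06
stop [(0.7, [261.0, 139.0], 1962)]
stop [(0.86, [307.0, 270.0], 2771)]
stop [0.6702 0.1184 0.1456] 0.199
stop [0.6691 0.1194 0.1494] 0.102
stop [0.6696 0.119  0.1476] 0.152
rel [-0.0563 -0.0804 -0.001 ]
```

View pics/fit9.png

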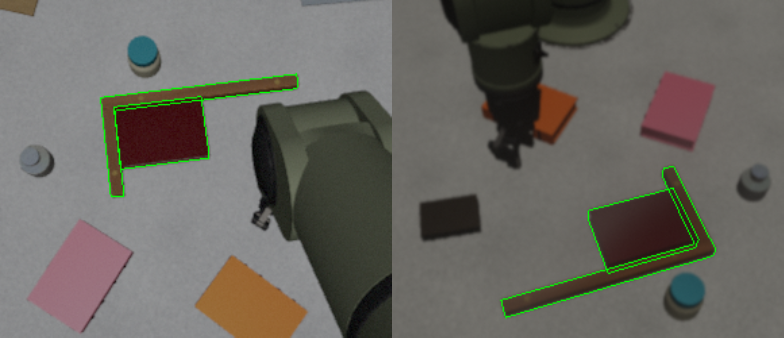

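View pics/w9.png

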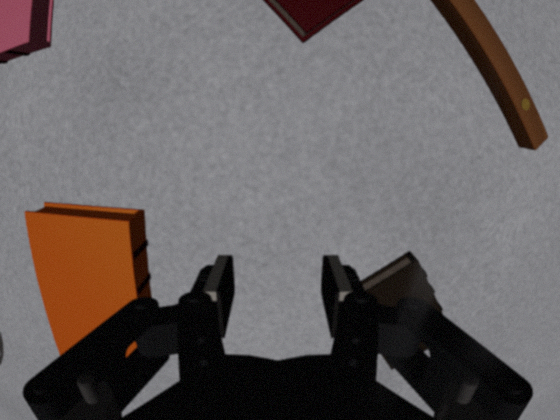

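```bash
python3 -m handwheel '[[0,0,0,0,0,0.0278],[0,0,0,0,0,0.0278],[0,0,0,0,0,0.0278],[0,0,0,0,0,0.0278],[0,0,0,0,0,0.0278],[0,0,0,0,0,0],[0.6,-1,0,0,0,0],[0.6,-1,0,0,0,0]]';  python3 -m handwheel '[[0.6,-1,0,0,0,0],[0.6,-1,0,0,0,0],[0,-1,0,0,0,0],[0,-1,0,0,0,0],[0,-0.7,0,0,0,0],[0,0,0,0,0,0]]'; python3 -c "
from h import *
s=bot.observe(); print(rel(np.load('stop.npy'),[*s['position'][:2],s['tool_rot'][2]]))"
```

```text
clock: 26.82
position: [0.5235, -0.1024, 0.0988]
tool_rot: [-3.142, -0.0, 0.153]
force: [1.1, 0.8, -0.3]
grip_width: 0.0426
clock: 27.58
position: [0.5354, 0.0187, 0.0988]
tool_rot: [-3.141, -0.0, 0.152]
force: [-0.5, -0.7, -0.1]
grip_width: 0.0424
[-0.14747155 -0.07939619  0.00481439]
```

```bash
python3 -m handwheel '[[0,0,1,0,0,0],[0,0,1,0,0,0],[0,0,0.9,0,0,0],[0,0,0.4,0,0,0],[0,0,0.2,0,0,0],[0,0,0,0,0,0],[0.2,0,0,0,0,0],[0.2,0,0,0,0,0]]';  python3 -m handwheel '[[0.16,0,0,0,0,0],[0.08,0,0,0,0,0],[0.08,0,0,0,0,0],[0.05,0,0,0,0,0],[0.04,0,0,0,0,0]]';  python3 -m handwheel '[[0.04,0,0,0,0,0],[0.04,0,0,0,0,0]]'; python3 -c "
from h import *
s=bot.observe(); print(rel(np.load('stop.npy'),[*s['position'][:2],s['tool_rot'][2]]))"
```

```text
clock: 28.58
position: [0.5461, 0.0193, 0.0118]
tool_rot: [3.142, -0.001, 0.149]
force: [-0.1, 0.2, -0.7]
grip_width: 0.0426
clock: 29.2
position: [0.5554, 0.0208, 0.0113]
tool_rot: [3.142, 0.0, 0.149]
force: [0.8, -0.2, -0.4]
grip_width: 0.0427
clock: 29.45
position: [0.5575, 0.0211, 0.0113]
tool_rot: [-3.142, 0.0, 0.149]
force: [-0.4, -0.4, 0.3]
grip_width: 0.0425
[-0.12530847 -0.08032809  0.00115283]
```

```bash
python3 -m handwheel '[[0.04,0,0,0,0,0],[0.03,0,0,0,0,0]]';  python3 -m handwheel '[[0.02,0,0,0,0,0],[0.02,0,0,0,0,0]]'; python3 -m handwheel '[[0.02,0,0,0,0,0],[0.02,0,0,0,0,0]]'
```

```text
clock: 29.7
position: [0.5592, 0.0214, 0.0113]
tool_rot: [-3.142, 0.0, 0.149]
force: [0.1, -0.1, 0.6]
grip_width: 0.0423
clock: 29.95
position: [0.5601, 0.0215, 0.0113]
tool_rot: [-3.142, 0.0, 0.149]
force: [-0.1, -0.1, -0.7]
grip_width: 0.0427
clock: 30.2
position: [0.5606, 0.0215, 0.0112]
tool_rot: [3.141, 0.001, 0.149]
force: [-8.5, -0.3, 3.5]
grip_width: 0.0427
```

```bash
python3 -m handwheel '[[0.02,0,0,0,0,0],[0.01,0,0,0,0,0],[0,0,0,0,0,0]]';python3 -c "
from h import *
s=bot.observe(); print(rel(np.load('stop.npy'),[*s['position'][:2],s['tool_rot'][2]]))"
```

```text
clock: 30.58
position: [0.5606, 0.0215, 0.0112]
tool_rot: [3.141, 0.002, 0.149]
force: [-9.4, -0.2, 7.1]
grip_width: 0.0425
[-0.12210837 -0.08037008  0.0010278 ]
```

The fingers stall at u = -0.122 again, so the spine is on the long bar. Retreating for a final look.

```bash
python3 -m handwheel '[[-0.2,0,0,0,0,0],[-0.7,0,0,0,0,0],[0,0,-0.6,0,0,0],[0,0,-1,0,0,0],[0,0,-1,0,0,0],[0,0,-1,0,0,0],[0,0,-1,0,0,0],[-0.2,1,-1,0,0,0]]';python3 -m handwheel '[[0,1,-0.5,0,0,0],[0,1,0,0,0,0],[0,1,0,0,0,0],[0,1,0,0,0,0],[0,1,0,0,0,0],[0,1,0,0,0,0],[0,1,0,0,0,0],[0,1,0,0,0,0]]'; python3 -m handwheel '[[0,1,0,0,0,0],[0,1,0,0,0,0],[0,1,0,0,0,0],[0,0,0,0,0,0],[0,0,0,0,0,0]]'; python3 m.py fit10 stop book pocket_book weight jar; python3 -c "
from h import *
p=bot.grab_frame('top');cv2.imwrite('pics/t10.png',cv2.resize(p['pixels'][90:230,190:370],None,fx=4,fy=4,interpolation=cv2.INTER_CUBIC))"
```

```text
clock: 31.58
position: [0.5393, -0.0055, 0.1534]
tool_rot: [-3.141, -0.002, 0.152]
force: [0.5, -0.7, -0.1]
grip_width: 0.0429
clock: 32.58
position: [0.5688, -0.2058, 0.165]
tool_rot: [3.141, -0.002, 0.149]
force: [0.5, 0.3, -0.2]
grip_width: 0.0426
clock: 33.2
position: [0.5795, -0.2785, 0.1645]
tool_rot: [-3.141, -0.001, 0.149]
force: [-0.3, -1.0, -0.2]
grip_width: 0.0431
stop [(0.74, [250.0, 139.0], 2174), (0.41, [248.0, 168.0], 3127)]
stop [(0.96, [310.0, 270.0], 2879)]
stop [0.6705 0.1198 0.1448] 0.146
stop [0.6693 0.1197 0.1478] 0.099
stop [0.6696 0.1199 0.1472] 0.126
book [(0.74, [249.0, 167.0], 3082), (0.67, [317.0, 300.0], 3330), (0.62, [190.0, 273.0], 3471)]
book [(0.73, [232.0, 150.0], 2315), (0.6, [339.0, 149.0], 2103), (0.58, [314.0, 241.0], 3053)]
book [0.6264 0.0314 0.1458] 0.029
book [0.618  0.031  0.1276] 0.103
book [0.6258 0.0317 0.1461] 0.07
pocket_book [(0.84, [382.0, 202.0], 1225)]
pocket_book [(0.93, [174.0, 233.0], 1241), (0.36, [316.0, 240.0], 3091)]
pocket_book [ 0.5487 -0.2957  0.0456] 0.053
pocket_book [ 0.5484 -0.2936  0.0194] 0.071
pocket_book [ 0.5483 -0.2952  0.0534] 0.063
weight [(0.7, [157.0, 191.0], 418)]
weight [(0.78, [397.0, 207.0], 533)]
[array([0.56 , 0.248, 0.03 ]), array([0.577, 0.245, 0.03 ])]
jar [(0.58, [236.0, 111.0], 605)]
jar [(0.6, [346.0, 292.0], 854)]
[array([0.765, 0.068, 0.03 ]), array([0.768, 0.067, 0.03 ])]
rel [-0.0562 -0.0808 -0.001 ]
```

View pics/fit10.png

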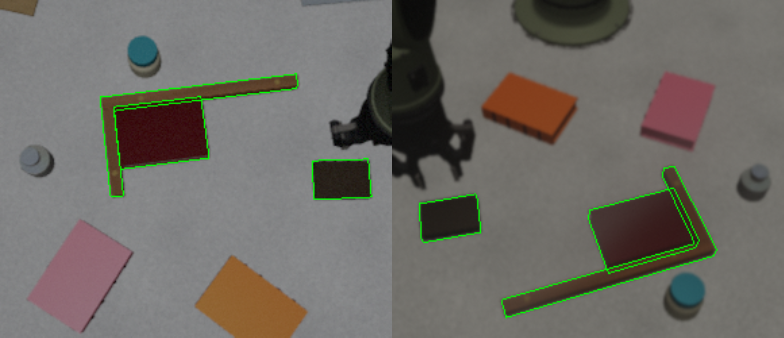

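View pics/t10.png

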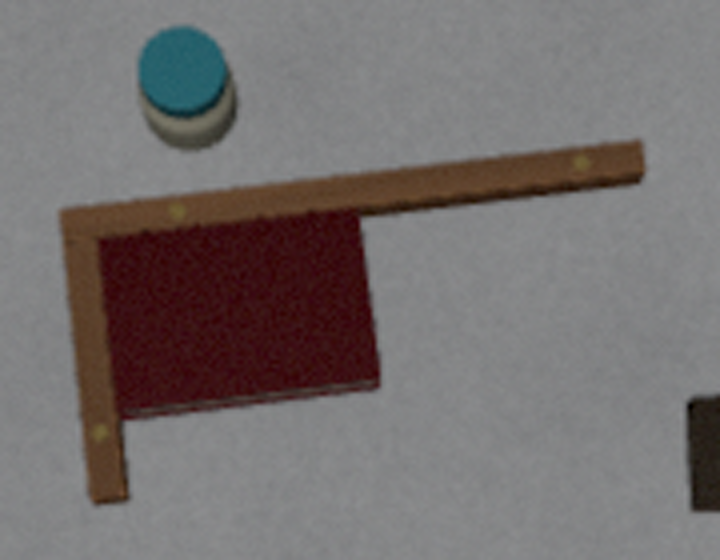

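The crop shows the book flush with both bars (corner at about (100,238)) with no bench visible between them. The bystanders have not moved and the hand is clear at z = 0.165. Handing in.

```bash
python3 -c "
from workcell import bot
print(bot.job_done())"
```

```text
the job is handed in; nothing more can be done
None
```

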